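Short spin on a bench centrifuge

TASK

Give the loaded tubes in the small bench centrifuge a short spin, using only the tips of the fingers: switch the machine on by pressing the raised right end of its black rocker switch, then push the open lid down until it catches fully shut, then press the oblong short-spin key all the way down and keep it down, because the rotor runs only while this key is held. Finish still holding that key down; do not press the round start/stop key, do not press the oblong key before the lid is shut, and leave the things standing about where they are, neither pushed aside nor picked up.

Things in the scene. Friction and masses are not known exactly. Their poses are not given: they have to be found in the camera images.
- centrifuge: Small white bench centrifuge, fixed on the bench, 260 mm deep (x), 210 mm wide (y), 125 mm high without its lid. Origin: on the bench under the machine, 155 mm behind its front face, midway across. Its front faces its own -x; z up.
- panel_mid (a point): Middle of the row of keys on the control panel, a strip 85 mm deep across the front, here 87 mm above the bench, rising 0.12 rad to the back; the housing behind is 125 mm high. The shut lid ends 42 mm behind this row. In the row across it from left (+y) to right (-y): display, round key (y +20 mm), oblong key (y -22 mm), black rocker switch (y -76 mm). Axes as the machine's.
- computer: Black computer screen on feet, fixed on the bench to the right of the centrifuge, not part of the job: from its origin (on the bench under its middle) it reaches 110 mm towards the robot, 125 mm away from it, 290 mm to either side, and 460 mm up. Behind the work a fixed wall shelf begins 0.66 m ahead of the robot's base, 0.41 m above the bench.
- mains_rocker (a joint): Black mains rocker switch, 37 mm long (across the machine), 20 mm wide, a shallow V tipping about its middle: 0 = off (right end, -y, raised), 0.34 rad = on (right end pressed down). It snaps over past about 0.2 and stays; it needs about 3.5 N near its end.
- rocker_on_end (a point): Point on the upper face of the rocker's right (-y) half, 15 mm from its pivot, 3 mm from its end; moves with the rocker, about 10 mm above the panel when off, 4 mm when on.
- lid (a joint): Grey lid, hinged along its back edge: 0 = fully shut, larger = open; starts between 0.8 and 1.0 rad. A stiff hinge keeps it where it is left. A roller catch holds it shut: resistance from about 0.065 rad, about 6 N at the front to push past it; from about 0.03 it snaps to 0. 166 mm deep, 200 mm wide, 14 mm thick, with a small lip in the middle of the front edge.
- lid_front (a point): Point on the lid's flat outer (upper) face, midway across, 20 mm from the front edge and 150 mm from the hinge line; moves with the lid, 141 mm above the bench when shut. z: the lid's outward normal; x: along the lid to the hinge.
- lid_hinge (a point): Middle of the lid's hinge line, 124 mm above the bench; the line runs along the machine's y. The point lid_front lies 150 mm from here along the lid and 17 mm off on its outer side. Axes turn with the lid.
- short_key (a joint): Short-spin key: the white oblong key, 30 mm (front to back) by 16 mm. Spring push key: 0 = up, 0.004 m = fully down (4 N; 1.5 N starts it). It springs up when let go.
- short_key_top (a point): Middle of the top of the oblong key, 9 mm above the panel when up; z: the panel's outward normal (the press goes along -z, nearly straight down).
- start_key (a joint): Start/stop key: the white round key, 18 mm across, same height, travel and spring as the oblong one, 42 mm to its left. Not to be pressed. 0 = up.
- start_key_top (a point): Middle of the top of the round key, 9 mm above the panel when up.
- tube50_0: Bystander: 50 ml tube with a blue cap, standing, 34 mm across, 112 mm high. Origin: centre of its underside.
- tube50_1: Bystander: 50 ml tube with a red cap, standing, 34 mm across, 112 mm high. Origin: centre of its underside.
- amber_1: Bystander: amber glass bottle with a black cap, standing, 56 mm across, 114 mm high. Origin: centre of its underside.
- petri_stack: Bystander: three stacked petri dishes, 61 mm across, 42 mm high. Origin: centre of its underside.
- loop_coil: Bystander: coil of green tubing lying flat, 45 x 57 x 13 mm. Origin: centre of its underside.
- pen_1: Bystander: marker pen with a green cap, lying, 17 x 135 x 16 mm (long along its y). Origin: centre of its underside.

How it is judged (in metres and radians):
On the way, in this order (a step that is already met when the one before it is completed fails the run):
1. the mains rocker is switched on (value of joint mains_rocker above 0.25 rad), for 0.2 s.
2. the lid is pushed down and held shut by its catch, the machine on (value of joint mains_rocker above 0.25 rad and value of joint lid below 0.025 rad), for 0.2 s.
3. the oblong short-spin key is held down by the fingers, lid shut and machine on (all of step 2 and value of joint short_key above 0.0028 m and contact force between the fingers and short_key above 1 N), for 0.3 s.
At the end, for the whole second after the job is handed in: Rocker on (over 0.25 rad), lid shut on its catch (under 0.025 rad), oblong key still held at least 2.8 mm down by the fingers with more than 1 N, round key up (all of step 3 and value of joint start_key below 0.0015 m); the arm keeps its last pose, push and grip.
It fails at once if the round start/stop key is pressed (value of joint start_key above 0.002 m).
It fails at once if the oblong key is pressed before the lid is shut (value of joint short_key above 0.002 m and value of joint lid above 0.06 rad).
It fails at once if one of the loose things standing about is pushed aside or picked up (moved over 20 mm) (distance of any of tube50_0, tube50_1, amber_1, petri_stack, loop_coil, pen_1 from where it was at the start of the episode above 0.02 m).
It also fails if it takes over 54 s, if anything falls off the work surface, if the arm or the gripper's body presses on something with over 40 N, if the wrist force passes 120 N, or if a joint passes its speed limit or range.

ROBOT

A 7-joint arm with a two-finger parallel gripper is mounted at the origin on the work surface; the furniture and walls round the work are solid. World frame = base frame: x ahead of the robot, y to its left, z up, the work surface at z = 0. Lengths are in m, angles in degrees, forces in N, time in s.
With the tool pointing down it reaches from about 0.425 to 0.975 m from the base axis. Payload 16.7 kg.
Tool frame: the origin (TCP) lies midway between the tips of the shut fingers; the grasp point (between the pads) lies 19 mm behind it (pinch_z is the distance from the TCP to the grasp point, in m); z points along the fingers, y is the line along which they close (so a half turn about z gives the same grasp; the last joint's range is limited). The gripper opens to 85 mm and grips with 20 to 120 N. Pads are 22 mm wide; open, the fingers measure 114 mm over their backs; the gripper's body (76 mm by 85 mm) begins 54 mm behind the grasp point. The pads swing forward as they close: fully open they stand 13 mm farther back than shut.
Start: joints at [-78.581, 24.414, 4.234, 92.017, -1.954, 63.644, -3.845], TCP at [0.231, 0.634, 0.231] pointing down, gripper open.
Joint ranges: [-163.25, 163.25], [-28.42, 122.38], [-70.27, 78.77], [12.13, 141.07], [-58.53, 238.53], [9.26, 117.41], [-156.51, 156.51]. Speed limits (degrees/s): [108.29, 108.29, 136.94, 136.94, 172.46, 172.46, 172.46].

INTERFACE

Orientations are given as [roll, pitch, yaw] about the fixed x, y, z axes, in that order (R = Rz(yaw) Ry(pitch) Rx(roll)).
In Python, from plant import * gives the robot as it stands.
- The arm moves only by the shell command python3 -m crank 'ROWS' [FORCE]. ROWS is JSON, a list of rows, each a list of 5 numbers: the opening, from 0 (shut) to 1 (fully open), then the shift along the tool's x, y, z in cm, then the turn about the tool's z in rad. In form: [[fingers, tx, ty, tz, twist], ...]. A call has 1 to 12 rows; each row is the pose to reach, as a shift and turn from the pose commanded when the call began, along the tool's axes at that moment; what a row does not reach only later rows make up. A row lasts 1/12 s, in which the tool goes at most 41.7 mm and 7.16 degrees, less where a joint would pass 70% of its speed; a pose out of reach is approached as far as the arm can. A call with a gripper value outside its range is refused whole. The fingers move at their own pace and stop on an object; FORCE is the grip in N (left out, the last holds). Time passes only in rows, so rows that repeat a pose let the fingers close. It gives the time, the measured TCP pose, the force, the opening and the grip force at its end, in the units of the state.
- observe(): the state, without advancing time (a new reading comes with each control period).
- grab_frame(name): name is "scene" or "top" or "wrist"; returns (picture, depth): 420x560x3 uint8, blue, green, red; 420x560 float32, m along the optical axis (not along the pixel's ray), 0 where there is no reading.
- get_calibration(name): a dict with "K" (3x3 intrinsics, pixels), "D" ([k1, k2, p1, p2, k3] as OpenCV has them; the pictures are not rectified), "R" (3x3) and "t" (3): a world point X has camera coordinates R X + t. Camera axes: x right, y down, z forward; pixel columns grow to the right and rows downward; lengths in m; the calibration is good to about 2 mm. A picture is of the moment at which its call begins: read the wrist's pose just before it. get_calibration takes no time and is no camera call; for the wrist camera it gives the pose at the moment of the call.
- sign_off(): hands the job in; it is judged then, once.
The state is a dict: "time_s": time; "joints": joint angles; "qd": joint speeds; "tau": joint torques, N m; "ee_pos": TCP position; "ee_rot": TCP orientation; "contact_force": force on the tool from outside, world axes, zero at the start; "ft_torque": the same for the moment, N m; "finger_gap": opening from 0.0 (shut) to 1.0 (fully open); "finger_force": force on a finger pad.
Only numpy, scipy, OpenCV 4.12 (cv2) and the standard library are available. Lean on these libraries where they do the work, as an engineer would, in place of code of your own. Each camera call takes 0.05 s, during which the arm holds its last target. There are 200 camera calls.

## Working session

There is one attempt and no reset: what is moved stays moved. The work goes in short steps, Python scripts to look and compute and a shell command to move; the robot and the scene stay as the last step left them, time stands still between calls to the robot, and variables do not carry over. Pictures are saved under pics/ and viewed, at most 10 in all, crops included, and the job is handed in when it is done.

```bash
mkdir -p pics
python3 - <<'E'
from plant import *
import cv2,numpy as np
s=observe();print({k:s[k] for k in('time_s','ee_pos','ee_rot','contact_force','finger_gap')})
for n in('scene','top'):
    p,d=grab_frame(n);cv2.imwrite(f'pics/{n}0.png',p);np.savez(f'pics/{n}0.npz',p=p,d=d)
    c=get_calibration(n);print(n,{k:np.round(c[k],3).tolist() for k in c})
E
```

```text
{'time_s': 0.0, 'ee_pos': array([0.2305751 , 0.63398681, 0.23060338]), 'ee_rot': array([-1.79928907e+02,  5.07796917e-03,  1.60015218e+02]), 'contact_force': array([ 0.43270308, -0.05151662, -0.25639539]), 'finger_gap': 0.9997322170409251}
scene {'K': [[442.695, 0.0, 285.888], [0.0, 442.695, 215.065], [0.0, 0.0, 1.0]], 'D': [-0.13, 0.0, 0.0, 0.0, 0.0], 'R': [[-0.407, -0.913, 0.019], [-0.62, 0.261, -0.74], [0.671, -0.313, -0.672]], 't': [0.368, 0.346, 1.185]}
top {'K': [[454.165, 0.0, 279.211], [0.0, 454.165, 210.758], [0.0, 0.0, 1.0]], 'D': [-0.096, 0.0, 0.0, 0.0, 0.0], 'R': [[-0.067, -0.998, -0.002], [-0.974, 0.066, -0.217], [0.216, -0.013, -0.976]], 't': [0.179, 0.522, 1.161]}
```

View pics/scene0.png

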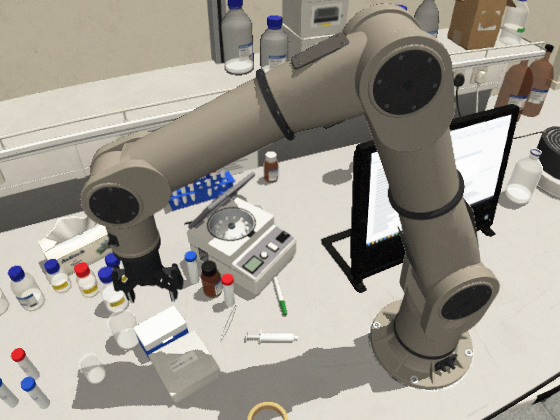

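View pics/top0.png

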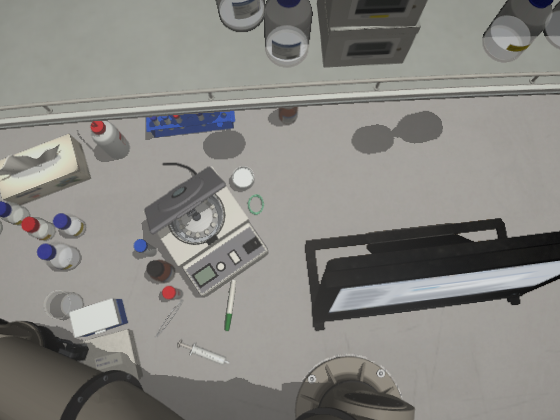

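The top view shows the centrifuge at about (207,232) turned in yaw. Its display is at (204,275), round key (221,266), oblong key (235,257), rocker (252,243), and the lid edge runs (148,215)-(225,183). The bottles and tubes stand to its left, with the pen in front at (231,305).

```bash
cat > h.py <<'E'
import numpy as np,cv2
def ray(c,px):
    u=cv2.undistortPoints(np.array(px,float).reshape(-1,1,2),c['K'],c['D']).reshape(-1,2)
    R=np.array(c['R']);return -R.T@np.array(c['t']),np.c_[u,np.ones(len(u))]@R
def onz(c,px,z):
    o,d=ray(c,px);return o+d*((z-o[2])/d[:,2])[:,None]
def withd(c,px,D):
    o,d=ray(c,px);return o+d*np.array([D[int(round(y)),int(round(x))] for x,y in px])[:,None]
E
python3 - <<'E'
from plant import *
from h import *
f=np.load('pics/top0.npz');p,D=f['p'],f['d'];c={k:np.array(v) for k,v in get_calibration('top').items()}
px=[(204,275),(221,266),(235,257),(252,243),(148,215),(225,183),(213,171),(140,245),(159,270),(169,293),(236,282),(227,327),(242,178),(255,205),(415,290)]
print(np.round(np.c_[px,onz(c,px,.095),withd(c,px,D)],3))
cv2.imwrite('pics/topc.png',cv2.resize(p[155:345,125:285],None,fx=3.1,fy=3.1,interpolation=cv2.INTER_CUBIC))
E
```

```text
[[ 2.04e+02  2.75e+02  3.71e-01  3.45e-01  9.50e-02  3.72e-01  3.46e-01
   9.00e-02]
 [ 2.21e+02  2.66e+02  3.91e-01  3.01e-01  9.50e-02  3.91e-01  3.01e-01
   9.80e-02]
 [ 2.35e+02  2.57e+02  4.12e-01  2.64e-01  9.50e-02  4.11e-01  2.64e-01
   9.90e-02]
 [ 2.52e+02  2.43e+02  4.45e-01  2.19e-01  9.50e-02  4.45e-01  2.19e-01
   9.50e-02]
 [ 1.48e+02  2.15e+02  5.36e-01  4.87e-01  9.50e-02  5.13e-01  4.58e-01
   1.97e-01]
 [ 2.25e+02  1.83e+02  6.09e-01  2.82e-01  9.50e-02  5.59e-01  2.64e-01
   2.65e-01]
 [ 2.13e+02  1.71e+02  6.44e-01  3.12e-01  9.50e-02  6.13e-01  3.00e-01
   1.91e-01]
 [ 1.40e+02  2.45e+02  4.59e-01  5.09e-01  9.50e-02  4.56e-01  5.03e-01
   1.13e-01]
 [ 1.59e+02  2.70e+02  3.91e-01  4.60e-01  9.50e-02  3.89e-01  4.55e-01
   1.14e-01]
 [ 1.69e+02  2.93e+02  3.31e-01  4.36e-01  9.50e-02  3.30e-01  4.31e-01
   1.14e-01]
 [ 2.36e+02  2.82e+02  3.48e-01  2.65e-01  9.50e-02  3.55e-01  2.74e-01
   1.00e-03]
 [ 2.27e+02  3.27e+02  2.39e-01  2.93e-01  9.50e-02  2.37e-01  3.02e-01
   1.70e-02]
 [ 2.42e+02  1.78e+02  6.20e-01  2.36e-01  9.50e-02  6.39e-01  2.40e-01
   3.20e-02]
 [ 2.55e+02  2.05e+02  5.44e-01  2.06e-01  9.50e-02  5.66e-01  2.10e-01
   3.00e-03]
 [ 4.15e+02  2.90e+02  2.96e-01 -1.85e-01  9.50e-02  2.91e-01 -1.21e-01
   3.07e-01]]
```

View pics/topc.png

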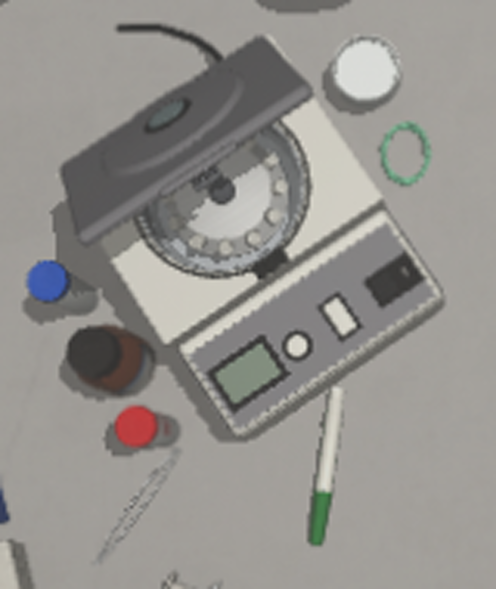

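The crop shows the round key at (297,346), the oblong key at (340,316), the rocker at (394,279) with its raised end on the right, and the open lid spanning (62,170) to (312,92). I'll get the key centroids, machine yaw and lid plane from these.

Run:
```python
from plant import *
from h import *
f=np.load('pics/top0.npz');p,D=f['p'],f['d'];c={k:np.array(v) for k,v in get_calibration('top').items()}
g=cv2.cvtColor(p,cv2.COLOR_BGR2GRAY).astype(int)
def cen(x,y,r,m):
    s=m[y-r:y+r+1,x-r:x+r+1].astype(np.uint8);n,l,st,ce=cv2.connectedComponentsWithStats(s)
    k=max(range(1,n),key=lambda i:st[i,4]);return ce[k]+[x-r,y-r],st[k,4]
pts=[]
for x,y,r,m in((221,266,6,g>180),(235,257,8,g>180),(252,244,11,g<65)):
    q,a=cen(x,y,r,m);w=onz(c,[q],.096)[0];pts.append(w);print(q,a,w)
r,o,k=pts
for a,b in((r,o),(o,k),(r,k)):
    v=a-b;print('yaw',np.degrees(np.arctan2(-v[0],v[1])),np.hypot(*v[:2]))
# front edge, side edge of housing
F=onz(c,[(125+240/3.1,155+437/3.1),(125+443/3.1,155+298/3.1)],.082);v=F[0]-F[1];print('front',F,np.degrees(np.arctan2(-v[0],v[1])))
# lid plane
poly=np.array([(62,170),(265,38),(310,92),(82,240)])/3.1+[125,155]
M=cv2.fillPoly(np.zeros(g.shape,np.uint8),[poly.astype(np.int32)],1);M=cv2.erode(M,np.ones((5,5)))
ys,xs=np.nonzero(M&(D>0));P=withd(c,list(zip(xs,ys)),D)
for _ in range(3):
    m=P.mean(0);n=np.linalg.svd(P-m)[2][2];n*=np.sign(n[2]);e=(P-m)@n;P=P[abs(e)<max(.003,1.5*e.std())]
print('lid',m,n,'theta',np.degrees(np.arccos(n[2])),'az',np.degrees(np.arctan2(n[1],n[0])),P.max(0),e.std())
```

```text
[220.4        266.16666667] 30 [0.39080443 0.30252793 0.096     ]
[234.11320755 256.86792453] 53 [0.41218152 0.26660459 0.096     ]
[251.25185185 245.26666667] 135 [0.43901539 0.22140289 0.096     ]
yaw 30.755824036183387 0.041802711991194355
yaw 30.69537554791227 0.05256663001324096
yaw 30.722152366125094 0.09436932904520273
front [[0.31952782 0.35327833 0.082     ]
 [0.42297165 0.18011411 0.082     ]] 30.853000906130998
lid [0.53512609 0.3619357  0.23944491] [0.64275745 0.38361848 0.66309858] theta 48.46338178797191 az 30.830121748161304 [0.59785783 0.43988423 0.27234828] 0.0016152246944369849
```

```bash
python3 - <<'E'
from plant import *
from h import *
for n,px in(('scene',[(360,152),(362,200),(363,280),(327,243)]),('top',[(332,306),(325,265),(312,245),(318,322)])):
    f=np.load(f'pics/{n}0.npz');c={k:np.array(v) for k,v in get_calibration(n).items()};print(n,np.round(withd(c,px,f['d']),3))
E
python3 -m crank '[[0,0,0,0,0.1],[0,-4,-3,-0.5,0.2],[0,-6,-5,-1,0.3],[0,-9,-8,-1,0.4],[0,-12,-11,-1,0.5],[0,-15,-14,-1,0.6],[0,-18,-16.5,-1,0.685],[0,-20,-19,-1,0.685],[0,-22,-21,-1,0.685],[0,-22,-21,-1,0.685]]' 30
```

```text
scene [[0.306 0.079 0.446]
 [0.279 0.069 0.311]
 [0.252 0.033 0.001]
 [0.426 0.066 0.011]]
top [[0.272 0.046 0.242]
 [0.384 0.028 0.004]
 [0.44  0.06  0.018]
 [0.235 0.064 0.056]]
time_s: 0.93
ee_pos: [0.3681, 0.3565, 0.2414]
ee_rot: [-180.0, 0.1, 120.4]
contact_force: [1.3, 0.6, -0.9]
finger_gap: 0.008
finger_force: 0.0
```

```bash
python3 -m crank '[[0,-4,0,0,0],[0,-8,0,0,0],[0,-8,0,0,0],[0,-8,0,0,0]]'
python3 - <<'E'
from plant import *
import cv2
s=observe();print(s['joints'],s['ee_pos'])
p,d=grab_frame('scene');q,_=grab_frame('top');cv2.imwrite('pics/a1.png',cv2.hconcat([cv2.resize(p[:,100:500],None,fx=1,fy=1),q[100:,160:560] if 0 else q[:,100:500]]))
E
```

```text
time_s: 1.27
ee_pos: [0.4075, 0.2912, 0.2413]
ee_rot: [-180.0, 0.0, 120.6]
contact_force: [0.2, 1.0, -0.4]
finger_gap: 0.0
finger_force: 0.0
[-61.9220113    7.31985707  20.91469619 114.2627332   -3.03594746
  58.93902885  -9.04510889] [0.40751955 0.29123619 0.24133418]
```

View pics/a1.png

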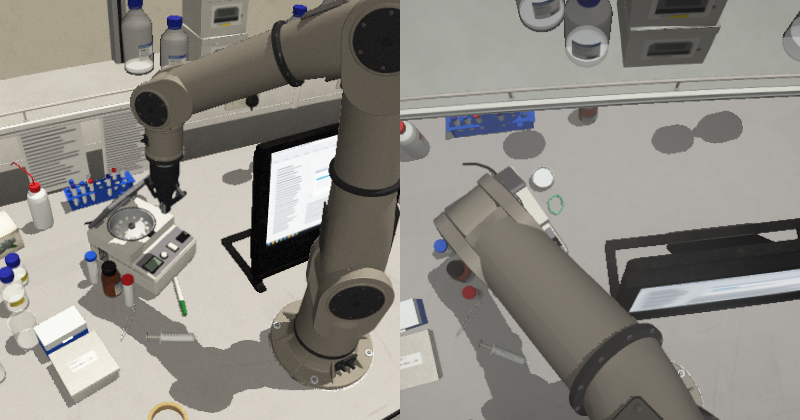

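The forearm clears the screen, and the gripper hovers above the panel in the left half at (170,190). Next I go over the rocker's raised end.

```bash
python3 -m crank '[[0,-4,0,0,0],[0,-8,-0.5,0,0],[0,-9.4,-0.9,2,0],[0,-9.4,-0.9,6,0],[0,-9.4,-0.9,10,0],[0,-9.4,-0.9,12,0],[0,-9.4,-0.9,12,0],[0,-9.4,-0.9,12,0]]'
python3 - <<'E'
from plant import *
import cv2
from h import *
p,d=grab_frame('wrist');cv2.imwrite('pics/w1.png',p)
E
```

```text
time_s: 2.03
ee_pos: [0.4464, 0.2082, 0.121]
ee_rot: [-179.9, 0.0, 120.8]
contact_force: [0.7, 0.2, 0.2]
finger_gap: 0.0
finger_force: 0.0
```

View pics/w1.png

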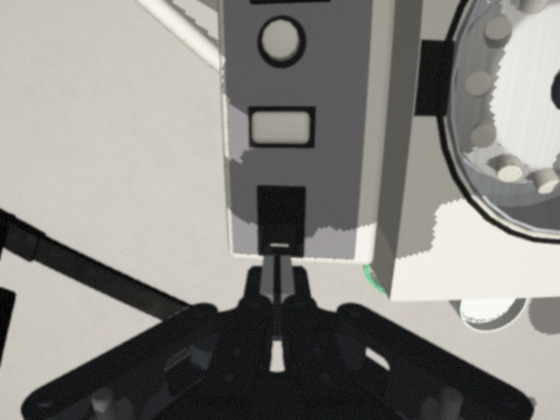

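The wrist view shows the round key at (281,40), the oblong at (281,127) and the rocker at about (281,220). The shut tips are at (277,265), in line with the key row. I check these positions against the estimate.

```bash
python3 - <<'E'
from plant import *
from h import *
c={k:np.array(v) for k,v in get_calibration('wrist').items()}
print(onz(c,[(281,40),(281,127),(281,220)],.096),observe()['ee_pos'])
o=observe()['ee_pos'];X=c['R']@o+c['t'];print(cv2.projectPoints(X.reshape(1,3),np.zeros(3),np.zeros(3),c['K'],c['D'])[0])
E
python3 -m crank '[[0,0,0,1,0],[0,0,0,2,0],[0,0,0,2.6,0],[0,0,0,3,0],[0,0,0,3,0]]'
```

```text
[[0.39297309 0.30503801 0.096     ]
 [0.4142632  0.26963259 0.096     ]
 [0.44037736 0.22626224 0.096     ]] [0.44714315 0.20848744 0.12208601]
[[[274.96045864 272.54318681]]]
time_s: 2.5
ee_pos: [0.4472, 0.2079, 0.0913]
ee_rot: [180.0, -0.0, 120.8]
contact_force: [-3.2, 0.0, 8.9]
finger_gap: 0.0
finger_force: 4.7
```

```bash
python3 -m crank '[[0,0,0,0.2,0],[0,0,0,0.2,0],[0,0,0,-3,0],[0,0,0,-7,0],[0,0,0,-11,0],[0,0,0,-15,0],[0,0,0,-19,0],[0,0,0,-21,0],[0,0,0,-21,0]]'
python3 - <<'E'
from plant import *
import cv2
from h import *
p,d=grab_frame('wrist');cv2.imwrite('pics/w2.png',p)
E
```

```text
time_s: 3.25
ee_pos: [0.4486, 0.2085, 0.306]
ee_rot: [179.6, -0.1, 120.8]
contact_force: [-0.0, 1.0, 0.1]
finger_gap: 0.002
finger_force: 0.0
```

View pics/w2.png

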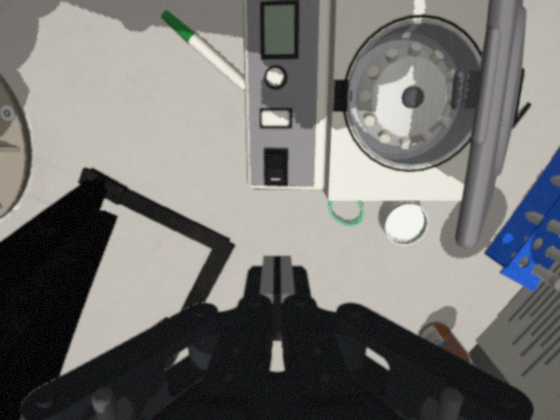

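```bash
python3 - <<'E'
from plant import *
from h import *
p,D=grab_frame('wrist');c={k:np.array(v) for k,v in get_calibration('wrist').items()}
px=[(276,152),(276,157),(276,165),(276,172),(276,180),(293,165)]
print(np.round(withd(c,px,D),4))
pm=np.array([.4018,.2869]);mx=np.array([.859,.511])
for y in(40,80,120,160,200):
    q=[(x,y) for x in range(465,528,4)];P=withd(c,q,D);print(y,[(int(1e3*((w[:2]-pm)@mx)),int(1e3*w[2])) for w in P])
E
python3 -m crank '[[0,3,2,-1,0],[0,5,5,-1.5,0],[0,7,8,-1.5,0],[0,9,11,-1.5,0],[0,9.1,14,-1.5,0],[0,9.1,15.4,-1.5,0],[0,9.1,15.4,-1.5,0],[0,9.1,15.4,-1.5,0]]'
```

```text
[[0.4305 0.2367 0.0919]
 [0.4332 0.2321 0.0929]
 [0.4378 0.2243 0.0917]
 [0.4421 0.2172 0.0893]
 [0.4466 0.2095 0.0906]
 [0.4545 0.2335 0.088 ]]
40 [(178, 120), (179, 125), (184, 124), (188, 123), (192, 124), (197, 122), (119, 253), (115, 263), (116, 264), (117, 267), (121, 265), (124, 263), (126, 264), (133, 258), (149, 239), (153, 238)]
80 [(114, 242), (116, 243), (118, 244), (118, 247), (121, 247), (118, 256), (115, 264), (115, 267), (118, 266), (122, 263), (124, 264), (127, 264), (143, 245), (146, 245), (153, 239), (177, 211)]
120 [(200, 101), (200, 109), (200, 116), (134, 229), (114, 264), (116, 265), (117, 267), (120, 266), (124, 263), (126, 264), (134, 256), (145, 245), (149, 243), (175, 213), (340, 5), (352, -2)]
160 [(194, 122), (198, 123), (118, 256), (118, 259), (119, 262), (120, 264), (123, 263), (126, 263), (130, 262), (154, 232), (159, 229), (339, -2), (344, 0), (350, -1), (356, 0), (363, 0)]
200 [(118, 254), (118, 259), (119, 261), (121, 262), (122, 264), (125, 264), (128, 264), (180, 196), (332, -1), (340, -4), (344, -1), (351, -1), (358, -1), (364, -1), (371, -1), (378, -1)]
time_s: 4.02
ee_pos: [0.5326, 0.3642, 0.3139]
ee_rot: [-179.8, 0.1, 120.7]
contact_force: [-0.5, 0.2, -0.1]
finger_gap: -0.002
finger_force: 0.0
```

Depth shows the rocker's right end down (0.090 against 0.093 on the left), so it is on. The lid's front edge lies at (machine x 0.12, z 0.265). Now I push the lid along its arc.

```bash
python3 -m crank '[[0,0,1.3,3,0],[0,0,1.3,5.5,0],[0,0,1.2,6.8,0],[0,0,1,7.8,0],[0,0,0,8.6,0],[0,0,-1.1,9.5,0],[0,0,-2,10.5,0],[0,0,-2.9,11.6,0],[0,0,-3.6,12.8,0],[0,0,-4.3,14,0],[0,0,-4.3,14,0]]'
```

```text
time_s: 4.93
ee_pos: [0.4936, 0.3411, 0.1747]
ee_rot: [-179.8, 0.0, 120.8]
contact_force: [-0.7, -0.1, -0.3]
finger_gap: -0.001
finger_force: 0.0
```

```bash
python3 -m crank '[[0,0,-0.4,1,0],[0,0,-0.9,2,0],[0,0,-1,2.6,0],[0,0,-1,3,0],[0,0,-1,3.3,0],[0,0,-1,3.5,0],[0,0,-1,3.7,0],[0,0,-1,3.7,0]]'
```

```text
time_s: 5.6
ee_pos: [0.4875, 0.3377, 0.1406]
ee_rot: [180.0, -0.0, 120.8]
contact_force: [-8.9, -4.5, 21.5]
finger_gap: 0.003
finger_force: 11.2
```

```bash
python3 -m crank '[[0,0,0,0,0],[0,0,0,0,0],[0,0,0,-3,0],[0,0,0,-5,0],[0,-1,-4,-5,0],[0,-2,-8,-5,0],[0,-2.2,-10,-5,0],[0,-2.2,-10,-2,0],[0,-2.2,-10,0,0],[0,-2.2,-10,0,0]]'
python3 - <<'E'
from plant import *
from h import *
print(observe()['ee_pos']);p,D=grab_frame('wrist');cv2.imwrite('pics/w3.png',p)
c={k:np.array(v) for k,v in get_calibration('wrist').items()}
pm=np.array([.4018,.2869]);mx=np.array([.859,.511])
for y in(40,150,260):
    q=[(x,y) for x in range(380,550,20)];P=withd(c,q,D);print(y,[(int(1e3*((w[:2]-pm)@mx)),int(1e3*w[2])) for w in P])
X=np.array(observe()['ee_pos']);X[2]=.1;print(cv2.projectPoints((c['R']@X+c['t']).reshape(1,3),np.zeros(3),np.zeros(3),c['K'],c['D'])[0])
E
```

```text
time_s: 6.43
ee_pos: [0.4112, 0.2666, 0.137]
ee_rot: [-179.8, 0.0, 120.8]
contact_force: [-1.3, -0.0, -0.8]
finger_gap: 0.004
finger_force: 0.0
[0.41120164 0.26655539 0.13696366]
40 [(54, 95), (49, 140), (57, 141), (65, 142), (73, 143), (82, 143), (91, 142), (100, 142), (109, 142)]
150 [(56, 104), (52, 142), (61, 142), (70, 143), (79, 143), (88, 143), (95, 148), (105, 146), (113, 148)]
260 [(49, 141), (59, 142), (69, 142), (77, 145), (85, 148), (96, 148), (105, 148), (115, 149), (124, 151)]
[[[275.44475763 241.99481479]]]
```

View pics/w3.png

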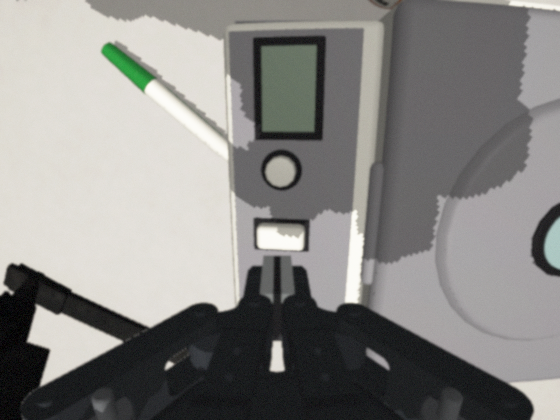

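The lid lies flat at z 0.142, so it is shut. The oblong key at (281,237) is directly under the tips, and the round key at (281,170) is clear. Now I press.

```bash
python3 -m crank '[[0,0.1,0.15,1.5,0],[0,0.1,0.15,3,0],[0,0.1,0.15,3.8,0],[0,0.1,0.15,4.2,0],[0,0.1,0.15,4.5,0],[0,0.1,0.15,4.5,0],[0,0.1,0.15,4.5,0]]'
```

```text
time_s: 7.07
ee_pos: [0.4137, 0.2693, 0.095]
ee_rot: [180.0, -0.0, 120.8]
contact_force: [0.2, -0.0, 2.9]
finger_gap: -0.0
finger_force: 1.3
```

```bash
python3 -m crank '[[0,0,0,0.15,0],[0,0,0,0.3,0],[0,0,0,0.4,0],[0,0,0,0.4,0],[0,0,0,0.4,0],[0,0,0,0.4,0],[0,0,0,0.4,0],[0,0,0,0.4,0]]'
```

```text
time_s: 7.73
ee_pos: [0.4143, 0.2697, 0.092]
ee_rot: [179.9, -0.1, 120.7]
contact_force: [-4.6, -4.9, 31.8]
finger_gap: -0.001
finger_force: 16.5
```

```bash
python3 -m crank '[[0,0,0,-0.08,0],[0,0,0,-0.08,0],[0,0,0,-0.08,0],[0,0,0,-0.08,0],[0,0,0,-0.08,0],[0,0,0,-0.08,0]]'
python3 - <<'E'
from plant import *
from h import *
p,D=grab_frame('wrist');q,_=grab_frame('top');cv2.imwrite('pics/w4.png',cv2.hconcat([p[:,160:560],q[:,100:500]]))
E
```

```text
time_s: 8.23
ee_pos: [0.4142, 0.2696, 0.0923]
ee_rot: [179.9, -0.0, 120.7]
contact_force: [-1.5, -3.0, 22.2]
finger_gap: -0.002
finger_force: 10.6
```

View pics/w4.png

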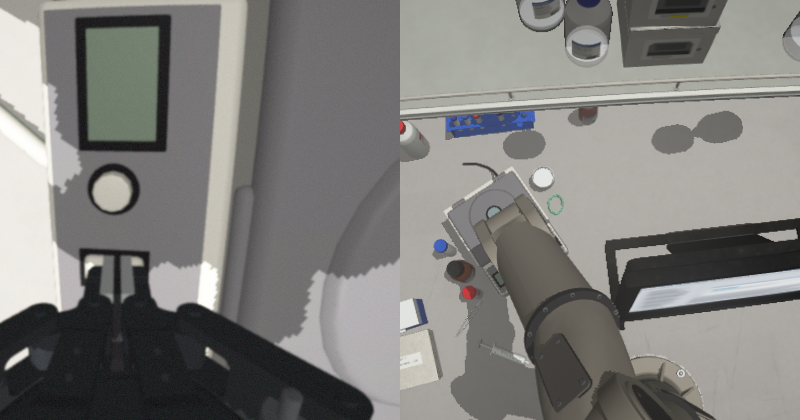

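The tips sit on the oblong key at (115,265), against its stop at 22 N. The round key at (112,188) is untouched, the lid is shut, and the bystanders I can see have not moved.

```bash
python3 -c "
from plant import *
print(sign_off())"
```

```text
the job is handed in; nothing more can be done
None
```

I switched the rocker on, pushed the lid shut on its catch, and handed the job in with the fingertips holding the short-spin key against its stop at about 22 N; the verdict was not shown.

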